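# Open the stop valve with its key, then start the booster pump

## Robot

A 7-joint arm with a two-finger parallel gripper is mounted at the origin on the work surface. World frame = base frame: x ahead of the robot, y to its left, z up, the work surface at z = 0. Lengths are in m, angles in rad, forces in N, time in s.
With the tool pointing down it reaches from about 0.425 to 0.875 m from the base axis. Payload 8.4 kg.
Tool frame: the origin (TCP) lies where the fingers leave the gripper's body, on its centre line; the fingertips stand 70 mm ahead of it and the grasp point (between the pads) lies 51 mm ahead of it; z points along the fingers, x is the direction in which the jaws open and shut, and the axes are right-handed (so a half turn about z gives the same grasp; the last joint's range is limited). The gripper opens to 87 mm and grips with 3 to 60 N. Pads are 19 mm wide; open, the fingers measure 117 mm over their backs; the gripper's body (75 mm by 190 mm) begins 51 mm behind the grasp point.
Start: joints at [-1.269, 0.333, 0.04, 1.465, -0.013, 1.343, -0.059], TCP at [0.254, 0.598, 0.292] pointing down, gripper open.
Joint ranges: [-2.58, 2.58], [-0.38, 2.09], [-1.3, 1.39], [0.25, 2.4], [-1.5, 4.64], [0.08, 2.09], [-2.65, 2.65]. Speed limits (rad/s): [2.22, 2.22, 2.79, 2.79, 3.14, 3.14, 3.14].

## Interface

Orientations are given as a rotation vector (axis times angle).
In Python, from plant import goto, move_linear, goto_joints, let_go, grasp, dwell, ik, capture, calibration, MotionError, hand_in, get_t, get_qpos, get_dq, get_joint_torque, get_tcp_pos, get_eef_rot, get_contact_force, get_wrist_torque, get_grip_width gives the robot as it stands. The module is installed in compiled form; this text tells all that it offers. Calls block until the motion is done:
- goto(position, orientation): joint-space move of the TCP to a pose.
- move_linear(position, orientation=None, max_speed=0.15): straight line of the TCP; orientation=None keeps the orientation; max_speed is the mean speed in m/s.
- goto_joints(angles): joint-space move.
- let_go() and grasp(grip_force=None): open the fingers fully, or close them until they stop; grip_force is the grip in N (None keeps the last).
- dwell(seconds).
- ik(position, orientation): joint angles nearest the present ones, or None.
- capture(name): name is "side" or "top"; returns the picture (480x640x3 uint8, blue, green, red); there is no depth.
- calibration(name): a dict with "fx", "fy", "cx", "cy" (pixels), "world_to_cam" (4x4, takes a point from world to camera coordinates). Camera axes: x right, y down, z forward; pixel columns grow to the right and rows downward; lengths in m; the calibration is good to about 2 mm. A picture is of the moment at which its call begins. calibration takes no time and is no camera call.
A pose or a line that the arm cannot do raises MotionError and nothing moves.
- hand_in(): hands the job in, once; it reports no verdict.
Readings, each from a call of its own:
- get_t(): time.
- get_qpos(): joint angles.
- get_dq(): joint speeds.
- get_joint_torque(): joint torques, N m.
- get_tcp_pos(): TCP position.
- get_eef_rot(): TCP orientation.
- get_contact_force(): force on the tool from outside, world axes, zero at the start.
- get_wrist_torque(): the same for the moment, N m.
- get_grip_width(): opening from 0.0 (shut) to 1.0 (fully open).
Only numpy, scipy, OpenCV 4.12 (cv2) and the standard library are available. Lean on these libraries where they do the work, as an engineer would, in place of code of your own. Each camera call takes 0.05 s, during which the arm holds its last target.

## Task

Take the T-shaped key out of its wooden stand, set its blade into the cup of the stop valve, press lightly and turn until the blade drops fully into the slot, then turn it counter-clockwise (seen from above) until its crossbar lies along the water pipe. Only when the valve is open, throw the white pump switch fully over to its far side. Leave the key standing in the valve, and do not push away the bowl, the peg jar, the soap or the clothes peg.

Things in the scene. Friction and masses are not known exactly. Their poses are not given: they have to be found in the camera images.
- key_center (a point): T-shaped key, 110 mm tall, 0.2 kg, upright in a loose slot 30 mm deep in a 90 x 70 x 45 mm wooden stand: lift straight up. Point: half-way up, 55 mm above its foot. z points up, x along crossbar and blade. Blade at the foot: 34 mm along x, 11 mm along y, 32 mm high, edges slightly rounded. Stem 14 mm round. A half turn about z makes no difference.
- key_grip (a point): Middle of the key's black crossbar, where it is grasped, 95 mm above the key's foot. Crossbar: 84 mm along x, 18 mm thick along y, 30 mm high (15 mm above and below this point). Axes as key_center.
- valve_seat (a point): Fixed chrome stop valve, 75 mm tall. Point: on its vertical axis at the bottom of the spindle's slot, 34 mm above the shelf. z up, x along the water pipe (24 mm thick, its centre 25 mm above the shelf, 125 mm to each side). With the key fully down, the key's centre is 55 mm above this point; with the blade still riding on the spindle's face, 81 mm above.
- valve_face (a point): On the valve's axis 26 mm above valve_seat, same axes: the flat face of the brass spindle, which has a 39 x 15 mm slot, 26 mm deep, centred on the axis. The face is the floor of a cup: 41 mm wide here, 56 mm at its rim 15 mm above, 80 mm outside. Slot angle not reported: at the start 40 to 69 degrees clockwise from above of the pipe (-1.20 to -0.70 rad about z from x).
- valve_top (a point): On the valve's axis, level with the cup's rim, same axes. The spindle turns about this axis, only with the key. It is stiff (0.12 N m: light pressing does not turn it) and stays where it is left. Counter-clockwise opens it, up to a stop where the slot lies along the pipe (0 to +0.02 rad). The blade has some play in the slot (about 0.12 rad either way).
- pump_switch_base: Fixed white housing of the pump's toggle switch, 70 x 50 x 25 mm. Origin: the centre of its underside on the shelf; z up; its x axis points horizontally in the direction in which the lever must be thrown. The lever's pivot is 22 mm above the origin. The stand and the switch may each be on either side of the valve.
- pump_switch_tip (a point): Centre of the white ball (26 mm) at the tip of the switch's lever, 80 mm from the pivot; moves with the lever.
- pump_switch (a joint): Lever angle in rad: near 0 off (leaning 0.5 rad to -x of the housing), 1.0 fully on (leaning 0.5 rad to +x). It moves easily and stays where it is left.
- bowl: Glass bowl, 130 mm wide, 60 mm tall; leave alone. Origin: centre of its underside.
- peg_jar: Wooden peg jar, 84 mm wide, 95 mm tall; leave alone. Origin: centre of its underside.
- soap: Soap bar, 85 x 55 x 28 mm; leave alone. Origin: centre of its underside.
- peg_a: Wooden clothes peg lying flat, 75 mm long; leave alone. Origin: centre of its underside.
Not all that is in view belongs to the job. Of the things that look like the part that bears key_center, the smallest one is meant. What is shaped like the pump_switch_base but blue or green is not meant.

How it is judged:
By the outcome, as a careful person would: the job done as asked, in the order asked, and still so for the second after the job is handed in, with the robot touching nothing.
It also fails if it takes over 61 s, if anything falls off the work surface, if the arm or the gripper's body presses on something with over 40 N, if the wrist force passes 120 N, or if a joint passes its speed limit or range.

## Working session

There is one attempt and no reset: what is moved stays moved. The work goes in short steps, each a Python script; the robot and the scene stay as the last script left them, time stands still between calls to the robot, and variables do not carry over. Pictures are saved under pics/ and viewed, and the job is handed in when it is done.

```bash
mkdir -p pics; python3 - <<'E'
from plant import *
import cv2
for n in("side","top"):
    cv2.imwrite(f"pics/{n}0.png",capture(n)); c=calibration(n); print(n,c)
print(get_t(),get_tcp_pos(),get_eef_rot(),get_grip_width())
E
```

```text
side {'fx': 437.58978870144443, 'fy': 437.58978870144443, 'cx': 323.5531188942136, 'cy': 245.85059571001247, 'world_to_cam': array([[ 0.92620522, -0.37689255, -0.00979323, -0.52357894],
       [-0.29397995, -0.7056988 , -0.64464331,  0.2470415 ],
       [ 0.23605018,  0.59995101, -0.76442076,  0.84408753],
       [ 0.        ,  0.        ,  0.        ,  1.        ]])}
top {'fx': 605.4629487785252, 'fy': 605.4629487785252, 'cx': 321.9103079068109, 'cy': 239.61134342936958, 'world_to_cam': array([[ 0.01352776, -0.99985659, -0.01018791,  0.02415918],
       [-0.99634842, -0.01261988, -0.08444271,  0.56070518],
       [ 0.08430203,  0.01129303, -0.99637625,  1.44532167],
       [ 0.        ,  0.        ,  0.        ,  1.        ]])}
0.1 [0.25346434 0.59820203 0.29146152] [ 2.61843045e+00  1.73434176e+00 -1.82303125e-03] 1.0015277468163521
```

View pics/side0.png

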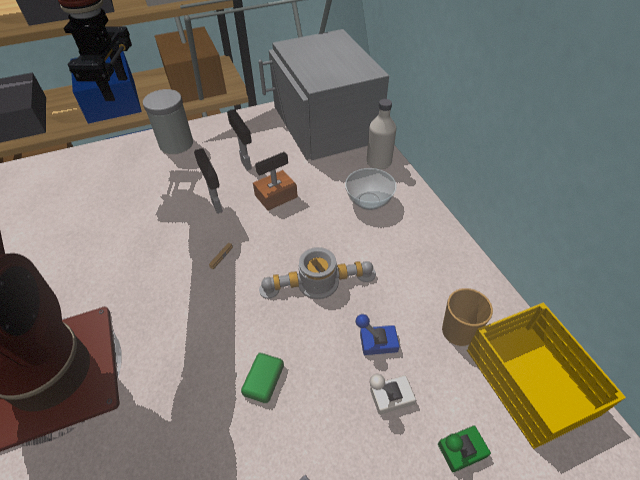

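View pics/top0.png

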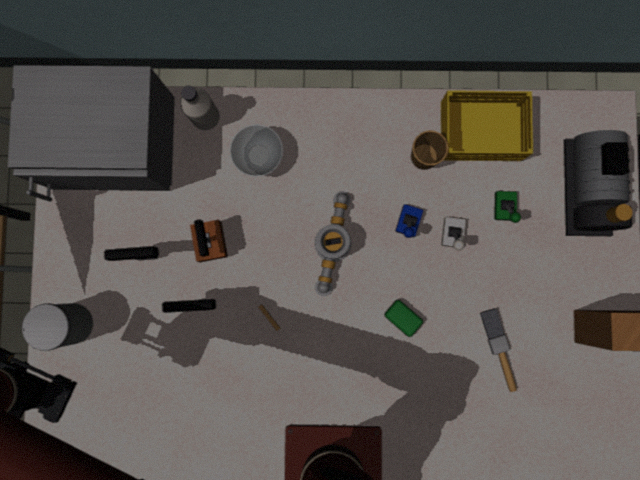

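```bash
python3 - <<'E'
import cv2,numpy as np
s=cv2.imread('pics/side0.png');t=cv2.imread('pics/top0.png')
f=lambda i,a,b,c,d,k:cv2.resize(i[b:d,a:c],None,fx=k,fy=k,interpolation=cv2.INTER_CUBIC)
cv2.imwrite('pics/c1.png',np.hstack([f(s,180,100,310,220,4)]))
cv2.imwrite('pics/c2.png',f(t,95,190,255,320,5))
cv2.imwrite('pics/c3.png',f(t,300,180,360,300,5))
cv2.imwrite('pics/c4.png',f(t,390,180,530,260,5))
cv2.imwrite('pics/c5.png',f(s,250,230,430,420,3))
E
```

```text
(no output)
```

View pics/c1.png

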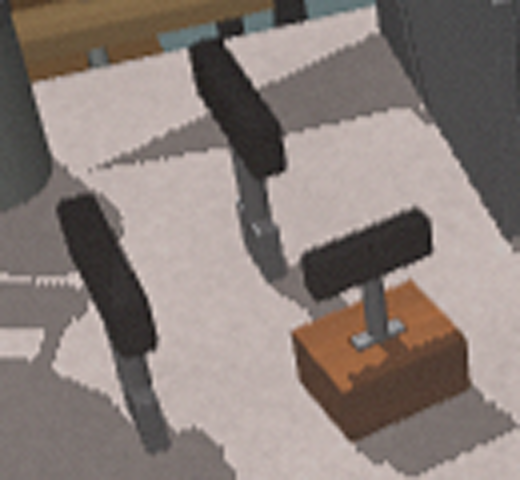

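View pics/c2.png

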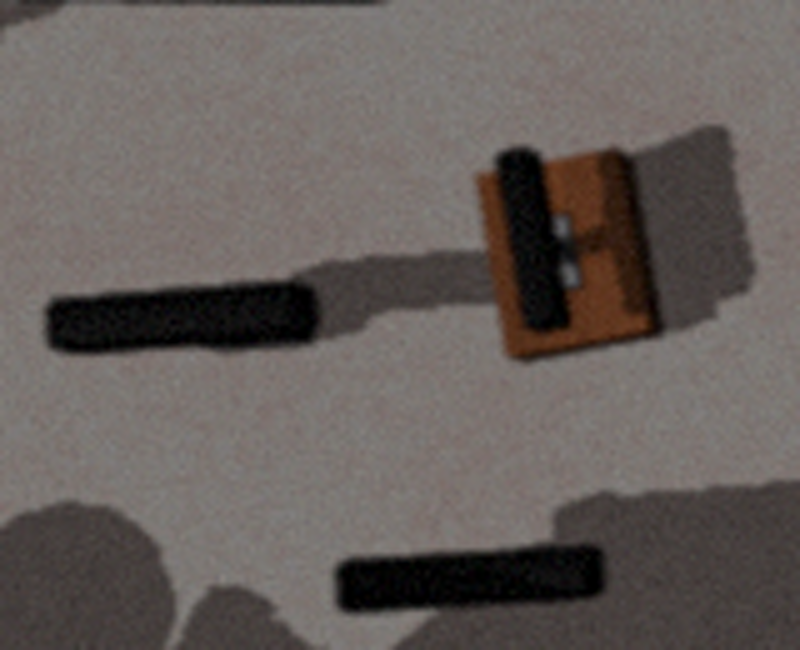

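View pics/c3.png

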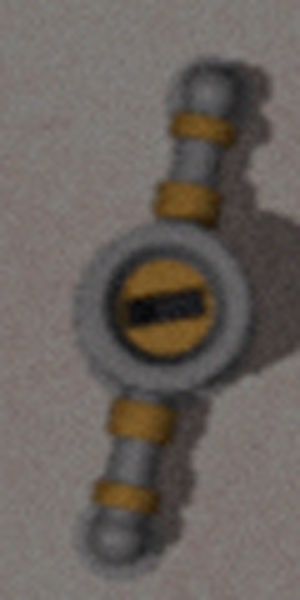

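View pics/c4.png

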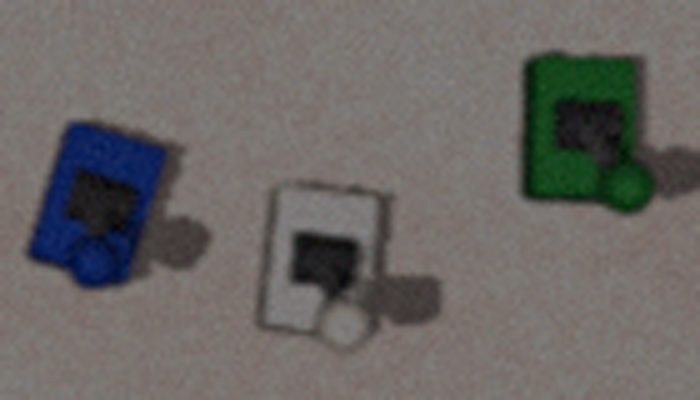

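View pics/c5.png

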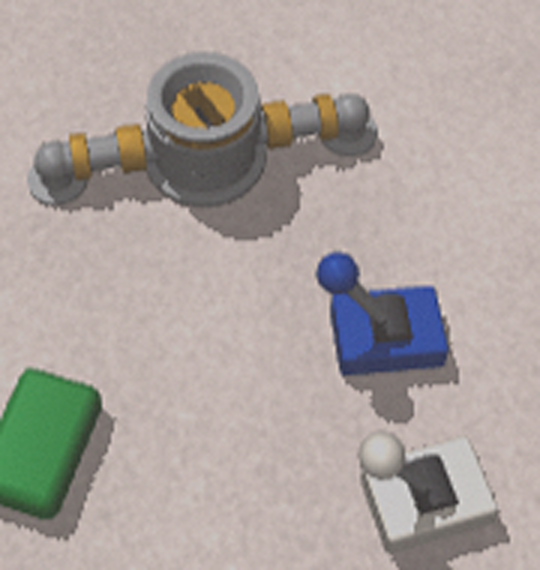

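The key candidates in the side/top views are the two tall, free-standing T's (~(238,125)/(131,253) and ~(206,170)/(189,306)) and the small T in the wooden stand ((271,165)/(203,239)). The small one fits: it is in the stand and is the smallest. For the switch I take the white one ((392,393)/(455,231)), not the blue or green one.

```bash
cat > h.py <<'E'
import numpy as np,cv2
from plant import *
def ray(n,p):
    c=calibration(n);W=c['world_to_cam'];R=W[:3,:3];o=-R.T@W[:3,3]
    d=R.T@np.array([(p[0]-c['cx'])/c['fx'],(p[1]-c['cy'])/c['fy'],1]);return o,d/np.linalg.norm(d)
def plane(n,p,z):
    o,d=ray(n,p);return o+d*(z-o[2])/d[2]
def tri(ps,pt):
    A=np.zeros((3,3));b=np.zeros(3);L=[]
    for n,p in(('side',ps),('top',pt)):
        o,d=ray(n,p);M=np.eye(3)-np.outer(d,d);A+=M;b+=M@o;L.append((o,d))
    X=np.linalg.solve(A,b);return X,[np.linalg.norm((np.eye(3)-np.outer(d,d))@(X-o)) for o,d in L]
def proj(n,X):
    c=calibration(n);q=c['world_to_cam'][:3]@np.append(X,1);return np.array([c['fx']*q[0]/q[2]+c['cx'],c['fy']*q[1]/q[2]+c['cy']])
def blob(img,mask,roi):
    a,b,c,d=roi;m=np.zeros_like(mask);m[b:d,a:c]=mask[b:d,a:c]
    cs,_=cv2.findContours(m,cv2.RETR_EXTERNAL,cv2.CHAIN_APPROX_NONE);return max(cs,key=cv2.contourArea)
E
python3 - <<'E'
from h import *
s=cv2.imread('pics/side0.png');t=cv2.imread('pics/top0.png')
ks=(s.max(2)<75).astype(np.uint8)*255; kt=(t.max(2)<32).astype(np.uint8)*255
def bar(n,m,roi):
    c=blob(None,m,roi);M=cv2.moments(c);r=cv2.minAreaRect(c);return (M['m10']/M['m00'],M['m01']/M['m00']),r,c
for nm,rs,rt in(('key',(250,148,292,178),(192,215,214,260)),('A',(225,105,253,145),(100,240,162,265)),('B',(192,146,220,192),(155,292,220,318))):
    cs,r1,_=bar('s',ks,rs);ct,r2,c=bar('t',kt,rt)
    X,e=tri(cs,ct);print(nm,cs,ct,'X',X.round(4),np.round(e,4),r1,r2)
    bp=cv2.boxPoints(r2);P=np.array([plane('top',p,X[2]+.01)[:2] for p in bp]);print(P.round(4).tolist())
    l=[P[1]-P[0],P[2]-P[1]];d=max(l,key=np.linalg.norm);print(' len',[np.linalg.norm(v).round(4) for v in l],'ang',np.arctan2(d[1],d[0]))
hsv=cv2.cvtColor(t,cv2.COLOR_BGR2HSV)
# brass disc / slot
roi=t[215:270,305:365]
h=hsv
brass=((h[...,0]>10)&(h[...,0]<30)&(h[...,1]>120)&(h[...,2]>60)).astype(np.uint8)*255
c=blob(t,brass,(318,228,350,256));print('brass',cv2.fitEllipse(c),cv2.contourArea(c))
for n,cc in(('top',[(342,198),(322.5,287)]),):pass
print(cv2.resize(t[228:256,318:350].max(2),None,fx=1,fy=1))
E
```

```text
key (271.2352112676056, 163.37230046948355) (201.43230115361263, 237.986642380085) X [0.5529 0.3064 0.1099] [0.0004 0.0004] ((271.36639404296875, 163.39556884765625), (12.705236434936523, 34.20317459106445), 67.7509765625) ((202.81080627441406, 237.3648681640625), (36.16777801513672, 12.001126289367676), 80.53767395019531)
[[0.5922, 0.3226], [0.597, 0.2957], [0.5158, 0.2798], [0.511, 0.3065]]
 len [np.float64(0.0273), np.float64(0.0828)] ang -2.9479283435122796
A (239.0259900990099, 125.87953795379536) (132.10101010101008, 253.24796350602801) X [0.515  0.4568 0.1325] [0.0001 0.0001] ((238.73863220214844, 124.77408599853516), (40.420528411865234, 15.76927375793457), 70.20112609863281) ((131.4683074951172, 253.0171661376953), (11.284452438354492, 53.230369567871094), 88.15238952636719)
[[0.5248, 0.5155], [0.5302, 0.3963], [0.505, 0.3946], [0.4996, 0.5135]]
 len [np.float64(0.1192), np.float64(0.0253)] ang -1.525749191242732
B (206.5267584097859, 168.81039755351682) (189.33694474539544, 305.3542795232936) X [0.4    0.3251 0.1278] [0.0001 0.0001] ((207.1119842529297, 169.73643493652344),
[... 3444 characters left out ...]
5  92  94 101  88  81  68  52  51]
 [ 85  93  99  93  97  98  89  84  63  44  38  33  37  46  46  47  55  41
   42  50  49  68  84  93  98 100  97  90  64  52  51  60]
 [ 89  88  92  96 102  96  89  88  87  69  60  48  38  41  40  42  38  44
   58  70  79  83  95  94 101  99  88  70  50  43  55  57]
 [ 87  90  89  95  93  98  97  94  91  89  87  82  76  75  68  73  73  76
   82  90  93  98  99  95  99  80  71  49  44  50  57  64]
 [ 96  90  82  81  84  96  98  96 100  97  96  93  95  95  84  85  88  89
   92  96  97  94 104  94  84  70  51  51  50  58  66  80]
 [111  96  98  82  75  81  90  98  97  99 103  94 102  94  99 100  97  93
   99  96  90  97  89  71  56  44  47  53  54  73  95 116]]
```

```bash
python3 - <<'E'
from h import *
s=cv2.imread('pics/side0.png');t=cv2.imread('pics/top0.png')
print('cam',ray('top',(320,240))[0],ray('side',(320,240))[0])
def line(P):
    P=np.asarray(P);m=P.mean(0);u,S,v=np.linalg.svd(P-m);d=v[0];a=np.arctan2(d[1],d[0]);a=(a+np.pi/2)%np.pi-np.pi/2
    return m,a,S/np.sqrt(len(P))*np.sqrt(12)
# key bar top: threshold lower
for th in(16,20,25):
    m=np.zeros(t.shape[:2],np.uint8);m[215:260,190:215]=(t.max(2)[215:260,190:215]<th)
    m=cv2.morphologyEx(m,cv2.MORPH_OPEN,np.ones((3,3),np.uint8));n,l,st,_=cv2.connectedComponentsWithStats(m);k=1+np.argmax(st[1:,4])
    ys,xs=np.where(l==k);P=[plane('top',p,.123)[:2] for p in zip(xs,ys)];print('bar',th,*line(P),xs.mean(),ys.mean())
h=cv2.cvtColor(t,cv2.COLOR_BGR2HSV)
m=((h[...,0]<18)&(h[...,1]>110)&(h[...,2]>45)).astype(np.uint8)*255
c=blob(t,m,(180,205,235,270));r=cv2.minAreaRect(c);P=[plane('top',p,.045)[:2] for p in cv2.boxPoints(r)];print('stand',np.round(P,4).tolist(),np.mean(P,0))
P=np.array(P);l=[P[1]-P[0],P[2]-P[1]];print([(np.linalg.norm(v),np.arctan2(v[1],v[0])) for v in l])
# blade visible on stand -> skip; brass discs
for n,img,roi in(('top',t,(320,229,346,256)),('side',s,(300,252,335,280))):
    h=cv2.cvtColor(img,cv2.COLOR_BGR2HSV);m=((h[...,0]>8)&(h[...,0]<32)&(h[...,1]>100)&(h[...,2]>70)).astype(np.uint8)*255
    z=np.zeros_like(m);a,b,cc,d=roi;z[b:d,a:cc]=m[b:d,a:cc];pts=cv2.findNonZero(z);hu=cv2.convexHull(pts)
    e=cv2.fitEllipse(hu);print(n,'brass',e,plane(n,e[0],.06),hu[:,0].min(0),hu[:,0].max(0))
# slot in top: dark within hull
g=cv2.resize(t,None,fx=4,fy=4,interpolation=cv2.INTER_CUBIC).max(2)
yy,xx=np.mgrid[0:g.shape[0],0:g.shape[1]];X=(xx+.5)/4-.5;Y=(yy+.5)/4-.5
for rad,th in((7.5,60),(7.5,70),(8.2,60)):
    sel=(np.hypot(X-333,Y-241)<rad)&(g<th);P=[plane('top',p,.06)[:2] for p in zip(X[sel],Y[sel])];print('slot',*line(P))
E
```

```text
cam [0.43648735 0.01490969 1.48767779] [ 0.35831978 -0.52940728  0.79936415]
bar 16 [0.53464459 0.29573223] 0.10959350495208176 [0.0388609  0.01064014] 204.65277777777777 245.75
bar 20 [0.55189123 0.30256198] 0.20422709575553988 [0.07954174 0.01620864] 201.87665198237886 238.136563876652
bar 25 [0.55206408 0.30375083] 0.22487435378400056 [0.07958618 0.01802216] 201.35611510791367 238.05395683453239
stand [[0.5897, 0.3509], [0.6042, 0.2833], [0.5157, 0.2631], [0.5013, 0.3304]] [0.55271659 0.30695249]
[(np.float64(0.06916661981614948), np.float64(-1.3595788429742828)), (np.float64(0.09083415507016664), np.float64(-2.917578443530583))]
top brass ((332.831298828125, 240.93080139160156), (18.461097717285156, 19.156557083129883), 161.6394500732422) [0.5544761  0.00521373 0.06      ] [325 232] [342 250]
side brass ((318.7228698730469, 268.3867492675781), (21.71697425842285, 27.21573257446289), 88.36268615722656) [ 0.55364456 -0.00303689  0.06      ] [307 257] [333 278]
slot [0.55432574 0.00507626] -1.392595720932694 [0.03454165 0.01301814]Traceback (most recent call last):
  File "<stdin>", line 25, in <module>
  File "h.py", line 7, in plane
    o,d=ray(n,p);return o+d*(z-o[2])/d[2]
        ~~~^^^^^
  File "h.py", line 4, in ray
    c=calibration(n);W=c['world_to_cam'];R=W[:3,:3];o=-R.T@W[:3,3]
ValueError: time passes only in moves, steps and waits
```

```bash
python3 - <<'E'
from h import *
s=cv2.imread('pics/side0.png');t=cv2.imread('pics/top0.png')
f=lambda i,a,b,c,d,k:cv2.resize(i[b:d,a:c],None,fx=k,fy=k,interpolation=cv2.INTER_CUBIC)
# circle balls of pipes & switch
a=cv2.HoughCircles(cv2.medianBlur(cv2.cvtColor(f(s,250,230,430,420,4),cv2.COLOR_BGR2GRAY),5),cv2.HOUGH_GRADIENT,1,60,param1=100,param2=25,minRadius=20,maxRadius=45)
print('side',[(250+x/4,230+y/4,r/4) for x,y,r in a[0]])
a=cv2.HoughCircles(cv2.cvtColor(f(t,300,180,480,300,4),cv2.COLOR_BGR2GRAY),cv2.HOUGH_GRADIENT,1,60,param1=80,param2=20,minRadius=18,maxRadius=80)
print('top',[(300+x/4,180+y/4,r/4) for x,y,r in a[0]])
# white switch housing top
h=cv2.cvtColor(t,cv2.COLOR_BGR2HSV);print(t[222,450],t[243,459],t[225,475])
m=((t.min(2)>125)).astype(np.uint8)*255
cv2.imwrite('pics/m.png',np.hstack([f(m,435,210,485,260,8),f(t,435,210,485,260,8).max(2)]))
E
```

```text
side [(np.float32(377.125), np.float32(381.375), np.float32(6.3))]
top [(np.float32(333.375), np.float32(241.875), np.float32(16.325)), (np.float32(454.625), np.float32(234.625), np.float32(12.8)), (np.float32(408.125), np.float32(222.875), np.float32(15.05))]
[119 118 124] [121 123 127] [110 112 123]
```

View pics/m.png

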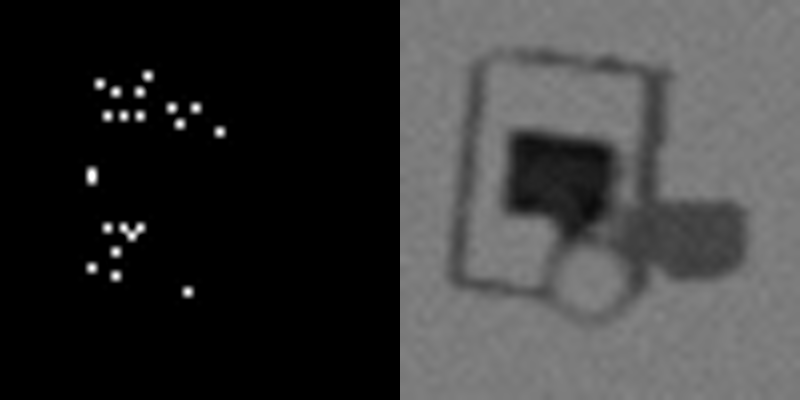

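```bash
sed -i 's/^def ray/import functools\ncalibration=functools.lru_cache(calibration)\ndef ray/' h.py; python3 - <<'E'
from h import *
s=cv2.imread('pics/side0.png');t=cv2.imread('pics/top0.png')
print('rim top',plane('top',(333.4-.4,241.9-.4),.075))
def line(P):
    P=np.asarray(P);m=P.mean(0);u,S,v=np.linalg.svd(P-m);d=v[0];a=np.arctan2(d[1],d[0]);a=(a+np.pi/2)%np.pi-np.pi/2
    return m,a,S/np.sqrt(len(P))*np.sqrt(12)
g=cv2.resize(t,None,fx=4,fy=4,interpolation=cv2.INTER_CUBIC).max(2)
yy,xx=np.mgrid[0:g.shape[0],0:g.shape[1]];X=(xx+.5)/4-.5;Y=(yy+.5)/4-.5
for rad,th in((7.5,60),(7.5,70),(8.2,60),(6,60)):
    sel=(np.hypot(X-333,Y-241)<rad)&(g<th);P=[plane('top',p,.06)[:2] for p in zip(X[sel],Y[sel])];print('slot',*line(P))
# pipe brass collars top
h=cv2.cvtColor(t,cv2.COLOR_BGR2HSV);m=((h[...,0]>8)&(h[...,0]<32)&(h[...,1]>100)&(h[...,2]>60)).astype(np.uint8)
m[:190]=0;m[300:]=0;m[:,:310]=0;m[:,360:]=0
n,l,st,ce=cv2.connectedComponentsWithStats(m)
C=[]
for i in range(1,n):
    if st[i,4]>12: p=plane('top',ce[i],.035);print(ce[i],st[i,4],p.round(4));
    if st[i,4]>12 and abs(ce[i][1]-241)>12:C.append(p[:2])
print('pipe',line(C))
h=cv2.cvtColor(s,cv2.COLOR_BGR2HSV);m=((h[...,0]>8)&(h[...,0]<32)&(h[...,1]>100)&(h[...,2]>60)).astype(np.uint8)
m[:255]=0;m[300:]=0;m[:,:262]=0;m[:,375:]=0
n,l,st,ce=cv2.connectedComponentsWithStats(m)
for i in range(1,n):
    if st[i,4]>12: print('side',ce[i],st[i,4],plane('side',ce[i],.025).round(4))
# switch
Q=[plane('top',p,.025) for p in((445,217.1),(442.1,245.6),(467.2,218.5))]
d=Q[0]-Q[1];e=Q[2]-Q[0];print('sw',np.round(Q,4).tolist(),np.arctan2(d[1],d[0]),np.linalg.norm(d),np.arctan2(e[1],e[0])+np.pi/2,np.linalg.norm(e),'ctr',(Q[1]+Q[2])/2)
print(tri((376.9,381.2),(435+(590-400)/8,210+280/8)))
E
```

```text
rim top [0.55190473 0.00490477 0.075     ]
slot [0.55432574 0.00507626] -1.392595720932694 [0.03454165 0.01301814]
slot [0.55438215 0.00493662] -1.3872928354339367 [0.03470595 0.01383083]
slot [0.55419175 0.00585876] -1.389251772977333 [0.03631914 0.01303321]
slot [0.55435622 0.00491892] -1.4000639927552578 [0.02754066 0.01288857]
[339.89285714 205.01785714] 56 [ 0.6439 -0.011   0.035 ]
[336.7037037  219.77777778] 81 [ 0.6079 -0.0037  0.035 ]
[333.01522843 240.93908629] 197 [0.5565 0.0046 0.035 ]
[327.45121951 263.67073171] 82 [0.5016 0.0173 0.035 ]
[324.41071429 278.75      ] 56 [0.4654 0.0241 0.035 ]
pipe (array([0.55471528, 0.00668338]), np.float64(-0.19436671675777006), array([0.2593147 , 0.00044839]))
side [317.18446602 264.29126214] 206 [0.564  0.0339 0.025 ]
side [358.67123288 268.43835616] 73 [ 0.6446 -0.0122  0.025 ]
side [342.33027523 270.80733945] 109 [ 0.6085 -0.0043  0.025 ]
side [293.22807018 278.78070175] 114 [0.5011 0.0168 0.025 ]
side [276.26666667 281.49333333] 75 [0.4646 0.0241 0.025 ]
sw [[0.6189, -0.2665, 0.025], [0.5494, -0.2593, 0.025], [0.6161, -0.3203, 0.025]] -0.10394456882766301 0.06983983815707322 -0.05131393379775684 0.053798033863202706 ctr [ 0.58274559 -0.2897644   0.025     ]
(array([ 0.54617508, -0.28442618,  0.09547481]), [np.float64(0.00036734571943004775), np.float64(0.0003673457194301209)])
```

```bash
python3 - <<'E'
from h import *
s=cv2.imread('pics/side0.png');t=cv2.imread('pics/top0.png')
cv2.imwrite('pics/c6.png',cv2.resize(s[240:310,280:380],None,fx=8,fy=8,interpolation=cv2.INTER_CUBIC))
th=np.linspace(0,2*np.pi,100)
cx,cy=.5545,.0040
im=cv2.resize(s[240:310,280:380],None,fx=8,fy=8,interpolation=cv2.INTER_CUBIC);it=cv2.resize(t[215:265,308:358],None,fx=11,fy=11,interpolation=cv2.INTER_CUBIC)
for z,r in((.075,.04),(.075,.028),(.06,.0205)):
    for n,I,o,k in(('side',im,(280,240),8),('top',it,(308,215),11)):
        P=np.array([(proj(n,[cx+r*np.cos(a),cy+r*np.sin(a),z])-o+.5)*k for a in th]).astype(int)
        cv2.polylines(I,[P],True,(0,0,255),1)
cv2.imwrite('pics/o1.png',im);cv2.imwrite('pics/o2.png',it)
E
```

```text
(no output)
```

View pics/o1.png

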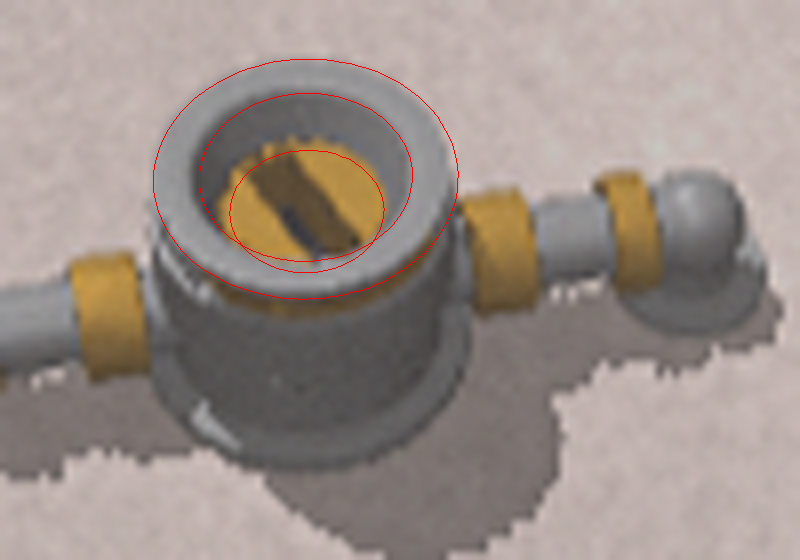

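View pics/o2.png

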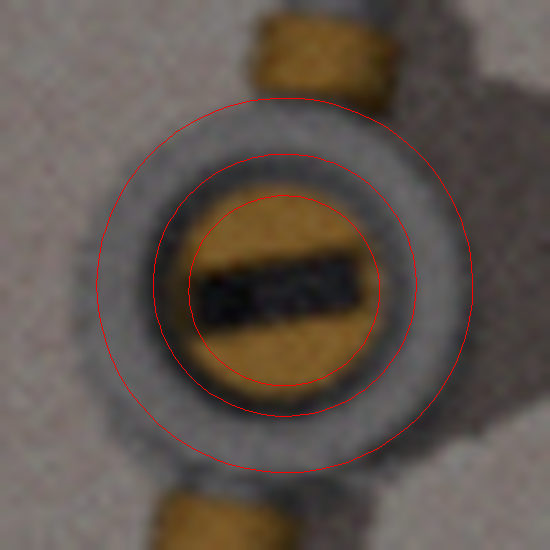

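```bash
cat >> h.py <<'E'
from scipy.spatial.transform import Rotation as Ro
def rv(psi):
    c,s=np.cos(psi),np.sin(psi);return Ro.from_matrix(np.array([[c,s,0],[s,-c,0],[0,0,-1.]])).as_rotvec()
KEY=np.array([.5528,.3062]);KY=.217
V=np.array([.5545,.0059]);SLOT=-1.385;PIPE=-.194
H=np.pi/2
def st(m=''):
    print(m,'t%.2f'%get_t(),'tcp',np.round(get_tcp_pos(),4),'F',np.round(get_contact_force(),1),'M',np.round(get_wrist_torque(),2),'w%.3f'%get_grip_width())
E
python3 - <<'E'
from h import *
for p,y in((KEY,KY),(V,SLOT),(V,PIPE+.05),((.56,-.28),-.11)):
  for z in(.165,.27):
    for a in(0,np.pi):
      q=ik(np.array([*p,z]),rv(y+H+a));print(p,z,a,None if q is None else np.round(q,2))
E
```

```text
[0.5528 0.3062] 0.165 0 [-0.72  0.39  0.18  1.67 -0.08  1.09  1.27]
[0.5528 0.3062] 0.165 3.141592653589793 [-1.    0.43  0.54  1.68 -0.24  1.1  -1.74]
[0.5528 0.3062] 0.27 0 [-0.74  0.31  0.2   1.55 -0.06  1.29  1.26]
[0.5528 0.3062] 0.27 3.141592653589793 [-1.01  0.34  0.56  1.57 -0.18  1.29 -1.78]
[0.5545 0.0059] 0.165 0 [-0.67  0.29  0.68  1.88 -0.21  1.05  0.28]
[0.5545 0.0059] 0.165 3.141592653589793 [-1.05  0.5   1.23  1.89 -0.53  1.13 -2.58]
[0.5545 0.0059] 0.27 0 [-0.71  0.17  0.7   1.76 -0.11  1.25  0.2 ]
[0.5545 0.0059] 0.27 3.141592653589793 None
[0.5545 0.0059] 0.165 0 [-0.63  0.28  0.63  1.88 -0.19  1.05  1.5 ]
[0.5545 0.0059] 0.165 3.141592653589793 [-0.76  0.31  0.79  1.88 -0.25  1.05 -1.58]
[0.5545 0.0059] 0.27 0 [-0.67  0.17  0.65  1.76 -0.11  1.25  1.44]
[0.5545 0.0059] 0.27 3.141592653589793 [-0.76  0.18  0.76  1.76 -0.13  1.25 -1.68]
(0.56, -0.28) 0.165 0 [-0.21  0.48  0.79  1.7  -0.37  1.12  2.15]
(0.56, -0.28) 0.165 3.141592653589793 [-0.26  0.5   0.86  1.71 -0.42  1.13 -0.96]
(0.56, -0.28) 0.27 0 [-0.31  0.41  0.92  1.59 -0.33  1.31  2.12]
(0.56, -0.28) 0.27 3.141592653589793 [-0.45  0.52  1.17  1.6  -0.49  1.35 -0.89]
```

```bash
python3 - <<'E'
from h import *
goto(np.array([*KEY,.25]),rv(KY+H));st('above')
cv2.imwrite('pics/side1.png',capture('side'));cv2.imwrite('pics/top1.png',capture('top'))
move_linear(np.array([*KEY,.165]),max_speed=.08);st('down')
E
```

```text
above t1.65 tcp [0.5521 0.3076 0.25  ] F [0.6 0.3 0.4] M [0.11 0.05 0.02] w1.000
down t2.96 tcp [0.5531 0.3064 0.1657] F [-0.4  0.6  0.3] M [-0.    0.02  0.01] w1.000
```

View pics/side1.png

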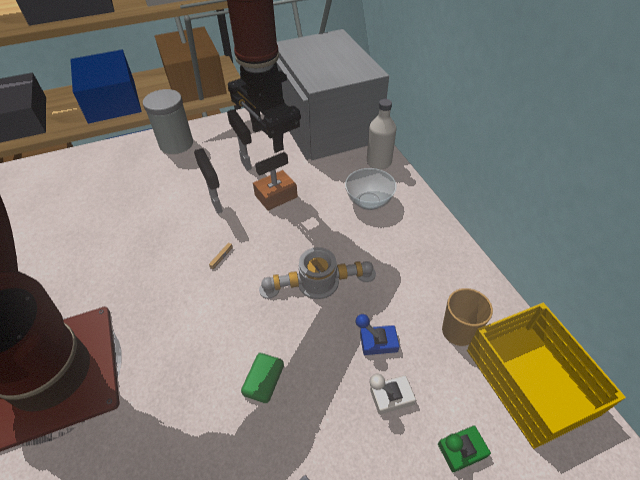

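The gripper is straddling the small key at about (272,160) with no contact, so I'll grasp and lift.

```bash
python3 - <<'E'
from h import *
grasp(35);st('grasp')
move_linear(np.array([*KEY,.275]),max_speed=.1);st('lift')
goto(np.array([*V,.275]),rv(SLOT+H));dwell(.3);st('over valve')
cv2.imwrite('pics/side2.png',capture('side'));cv2.imwrite('pics/top2.png',capture('top'))
E
```

```text
grasp t4.08 tcp [0.5528 0.3062 0.165 ] F [ 0.2 -0.8  0.5] M [ 0.02 -0.06  0.  ] w0.203
lift t5.33 tcp [0.5525 0.306  0.2741] F [-0.4  0.3 -2.8] M [0.02 0.02 0.04] w0.200
over valve t6.78 tcp [0.5546 0.0067 0.2749] F [ 0.1  0.  -2.7] M [-0.16  0.09  0.01] w0.203
```

View pics/side2.png

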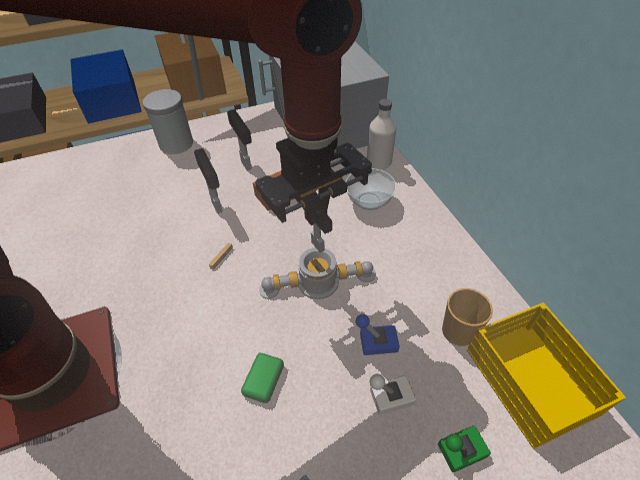

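View pics/top2.png

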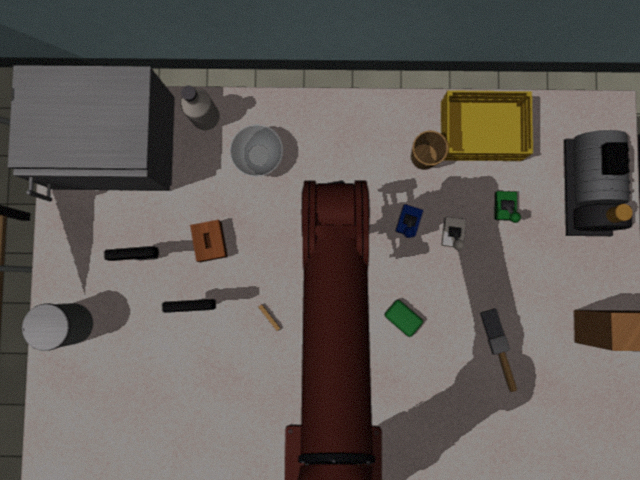

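```bash
python3 - <<'E'
from h import *
s=cv2.imread('pics/side2.png')
c,si=np.cos(SLOT),np.sin(SLOT);u=np.array([c,si,0]);v=np.array([-si,c,0])
o=np.array([285,190]);k=8
I=cv2.resize(s[190:260,285:355],None,fx=k,fy=k,interpolation=cv2.INTER_CUBIC)
b=np.array([.5546,.0067,.1249])
for z in(0,.032):
    P=np.array([(proj('side',b+a*.017*u+d*.0055*v+[0,0,z])-o+.5)*k for a,d in((1,1),(1,-1),(-1,-1),(-1,1))]).astype(int)
    cv2.polylines(I,[P],True,(0,0,255),1)
cv2.imwrite('pics/o3.png',I)
E
```

```text
(no output)
```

View pics/o3.png

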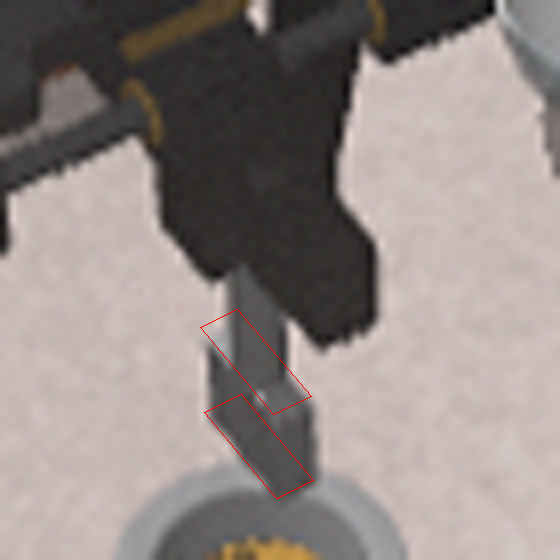

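The blade matches its predicted place to about 1 px. I'll descend in small steps and watch the force.

```bash
cat >> h.py <<'E'
def fz(): return float(np.mean([get_contact_force()[2] for _ in range(3)]))
E
python3 - <<'E'
from h import *
move_linear(np.array([*V,.222]),max_speed=.12);st('cup')
f0=fz()
for z in np.arange(.218,.1835,-.003):
    move_linear(np.array([*V,z]),max_speed=.06)
    f=fz()-f0; print(round(z,4),round(f,1),np.round(get_contact_force(),1),round(get_tcp_pos()[2],4))
    if f>7: break
st('end')
E
```

```text
cup t7.47 tcp [0.5547 0.0058 0.2224] F [-0.1  0.4 -1.8] M [-0.04  0.03  0.02] w0.208
0.218 -0.0 [-0.6 -0.2 -1.8] 0.2183
0.215 -0.0 [-0.2  0.1 -1.8] 0.2149
0.212 -0.5 [ 0.  -0.4 -2.3] 0.2118
0.209 -1.0 [ 0.9  0.4 -2.7] 0.2088
0.206 -1.1 [-0.5  0.8 -2.9] 0.2057
0.203 -1.9 [-0.1  1.2 -3.7] 0.2027
0.2 -0.8 [ 0.5  0.9 -2.5] 0.1998
0.197 -1.1 [ 0.2  1.7 -2.9] 0.1968
0.194 -1.1 [-0.4  1.1 -2.9] 0.1938
0.191 -0.9 [-0.2  1.4 -2.6] 0.1907
0.188 -1.0 [-0.2  1.7 -2.8] 0.1878
0.185 -1.5 [ 0.5  4.1 -3.3] 0.1848
end t10.47 tcp [0.5544 0.0059 0.1848] F [ 0.5  4.1 -3.3] M [0.59 0.09 0.01] w0.202
```

```bash
python3 - <<'E'
from h import *
for z in(.184,.183,.182,.181,.180):
    move_linear(np.array([*V,z]),max_speed=.03); st(z)
    if get_contact_force()[2]>3: break
E
```

```text
0.184 t10.72 tcp [0.5545 0.0059 0.184 ] F [ 0.1  1.8 -2.7] M [0.6  0.07 0.01] w0.201
0.183 t10.97 tcp [0.5548 0.006  0.1839] F [-1.7  1.7  5.7] M [0.54 0.79 0.01] w0.203
```

Fully seated: contact came at TCP z 0.184, exactly the fully-down height. Now turning counter-clockwise with torque monitoring.

```bash
python3 - <<'E'
from h import *
p=np.array([*V,.1838])
for a in np.append(np.arange(SLOT+.15,PIPE-.02,.15),np.arange(PIPE-.02,PIPE+.2,.03)):
    move_linear(p,rv(a+H),max_speed=.05)
    R=Ro.from_rotvec(get_eef_rot()).as_matrix();y=np.arctan2(R[1,0],R[0,0])-H
    print('rel %.3f act %.3f'%(a-PIPE,y-PIPE),'Mz %.3f'%get_wrist_torque()[2],np.round(get_contact_force(),1),'t%.2f'%get_t())
    if a>PIPE-.1 and get_wrist_torque()[2]<-.45 : break
    if abs(get_wrist_torque()[2])>.8: break
E
```

```text
rel -1.041 act -1.044 Mz -0.013 [-1.3  3.8  0.9] t11.27
rel -0.891 act -0.896 Mz -0.018 [-1.9  3.2  1.9] t11.57
rel -0.741 act -0.747 Mz 0.015 [-1.8  3.2  3.2] t11.87
rel -0.591 act -0.598 Mz 0.003 [-2.4  2.8  3.8] t12.17
rel -0.441 act -0.448 Mz -0.032 [-2.2  3.4  4.1] t12.47
rel -0.291 act -0.298 Mz -0.029 [-1.7  3.1  4. ] t12.77
rel -0.141 act -0.148 Mz 0.000 [-2.5  1.8  5.2] t13.07
rel -0.020 act -0.027 Mz 0.077 [-2.3  1.8  5.3] t13.34
rel 0.010 act 0.004 Mz -0.069 [-2.3  1.2  5.3] t13.59
rel 0.040 act 0.034 Mz -0.012 [-2.1  1.6  5. ] t13.84
rel 0.070 act 0.064 Mz -0.057 [-2.   2.6  4.1] t14.09
rel 0.100 act 0.094 Mz -0.074 [-2.1  2.1  5.4] t14.34
rel 0.130 act 0.125 Mz -0.131 [-1.8  1.2  5.4] t14.59
rel 0.160 act 0.155 Mz -0.134 [-1.7  1.5  4.7] t14.84
rel 0.190 act 0.186 Mz -0.656 [-2.2  2.3  4.9] t15.09
```

```bash
python3 - <<'E'
from h import *
p=np.array([*V,.1842])
move_linear(p,rv(PIPE+.19+H),max_speed=.03);st('up')
move_linear(p,rv(PIPE+.05+H),max_speed=.03);st('back')
let_go();st('open')
move_linear(np.array([*V,.29]),max_speed=.15);st('lift')
S=np.array([.5827,-.2898]);T=-.11
q=S-np.array([np.cos(T),np.sin(T)])*.10
goto(np.array([*q,.25]),rv(T+H));st('near switch')
cv2.imwrite('pics/side3.png',capture('side'));cv2.imwrite('pics/top3.png',capture('top'))
E
```

```text
up t15.34 tcp [0.5545 0.0058 0.1839] F [0.4 2.1 0.5] M [ 0.45 -0.1  -0.69] w0.205
back t15.63 tcp [0.5543 0.0056 0.1839] F [ 0.4 -0.2 -1.4] M [ 0.01 -0.07 -0.04] w0.205
open t16.93 tcp [0.5545 0.0059 0.1842] F [ 0.6 -0.5 -0.4] M [ 0.03 -0.02 -0.02] w0.999
lift t17.79 tcp [0.5541 0.0059 0.289 ] F [-1.  -0.6  0.2] M [0.03 0.05 0.02] w1.000
near switch t18.93 tcp [ 0.4841 -0.2773  0.2498] F [0.1 1.2 0.1] M [ 0.01 -0.04 -0.02] w1.004
```

View pics/side3.png

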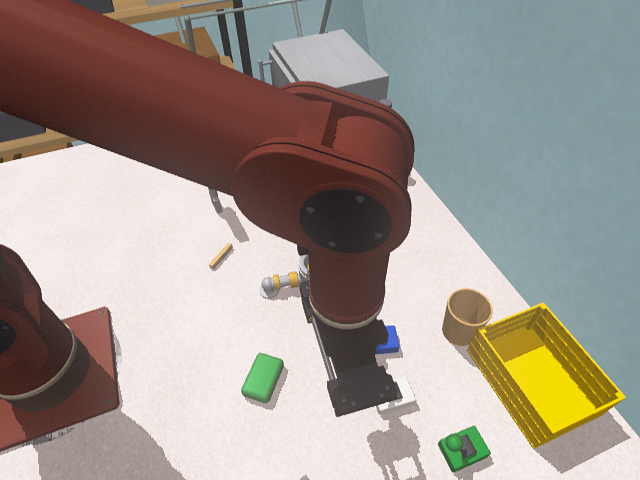

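View pics/top3.png

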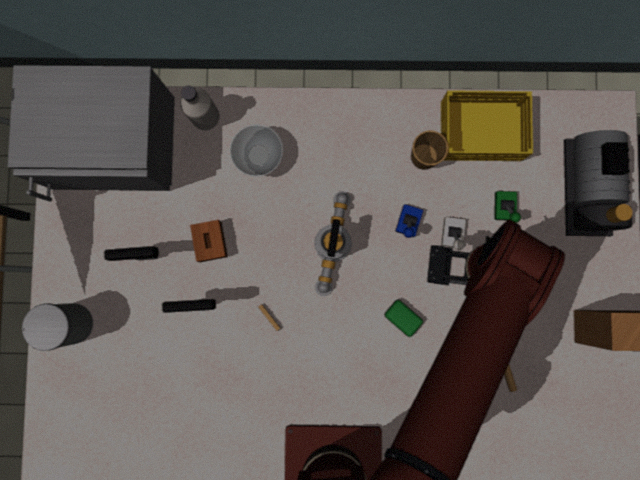

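```bash
python3 - <<'E'
from h import *
t=cv2.imread('pics/top3.png')
cv2.imwrite('pics/c7.png',cv2.resize(t[185:300,300:370],None,fx=5,fy=5,interpolation=cv2.INTER_CUBIC))
for th in (25,32):
  m=np.zeros(t.shape[:2],np.uint8);m[212:265,322:346]=t.max(2)[212:265,322:346]<th
  m=cv2.morphologyEx(m,cv2.MORPH_OPEN,np.ones((3,3),np.uint8));n,l,stt,_=cv2.connectedComponentsWithStats(m);k=1+np.argmax(stt[1:,4])
  ys,xs=np.where(l==k);P=np.array([plane('top',q,.142)[:2] for q in zip(xs,ys)]);u,S,v=np.linalg.svd(P-P.mean(0));d=v[0]*np.sign(v[0][0])
  print(P.mean(0),np.arctan2(d[1],d[0])-PIPE,S/np.sqrt(len(P))*12**.5)
E
```

```text
[0.55532235 0.00446137] 0.0562867756981211 [0.0809282  0.01309689]
[0.55553033 0.00477764] 0.03851239550047092 [0.08127231 0.01450586]
```

View pics/c7.png

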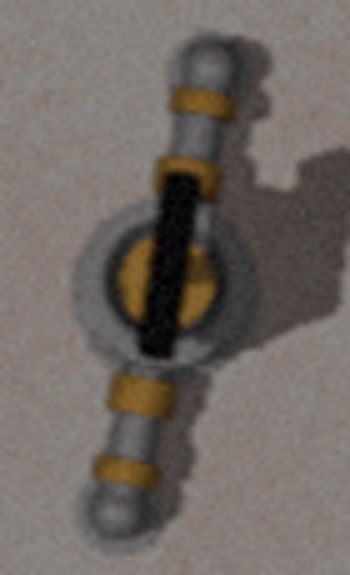

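The crossbar now lies along the pipe (about +0.04 rad) with the key standing in the valve. The end stop was felt as well, when the torque jumped to 0.66 N m. On to the white switch.

```bash
python3 - <<'E'
from h import *
S=np.array([.5827,-.2898]);T=-.11;d=np.array([np.cos(T),np.sin(T)])
P=lambda s,z=.149:np.array([*(S+d*s),z])
grasp(10);st('closed')
move_linear(P(-.095),max_speed=.15);st('down')
b=get_contact_force()
for s in [-.065,-.05,-.035,-.02,-.008,.002,.008,.012,.015,.018,.021,.024]:
    move_linear(P(s),max_speed=.08); F=get_contact_force()-b
    print(s,np.round(F,1),round(get_t(),2))
    if s>.0 and F[:2]@d<-6: break
move_linear(P(-.01),max_speed=.1)
move_linear(P(-.095),max_speed=.15)
move_linear(P(-.095,.25),max_speed=.2)
goto_joints([-1.269,0.333,0.04,1.465,-0.013,1.343,-0.059])
cv2.imwrite('pics/side4.png',capture('side'));cv2.imwrite('pics/top4.png',capture('top'));st('home')
E
```

```text
closed t20.55 tcp [ 0.4833 -0.2788  0.25  ] F [ 1.2  0.1 -0.2] M [ 0.04 -0.03 -0.03] w0.007
down t21.38 tcp [ 0.4887 -0.2797  0.1498] F [ 0.1 -0.1  0.2] M [0.04 0.03 0.03] w0.006
-0.065 [1.3 0.4 0.3] 21.9
-0.05 [-0.4  0.6  0.6] 22.24
-0.035 [-1.   0.  -0.5] 22.58
-0.02 [-0.5  0.2 -0.5] 22.93
-0.008 [-0.4 -0.4 -1.3] 23.23
0.002 [0.6 0.  1. ] 23.5
0.008 [-0.7  0.5  0.2] 23.75
0.012 [-0.8  0.2 -0.1] 24.0
0.015 [-0.1  0.2 -0.5] 24.25
0.018 [-6.7  2.8  2.1] 24.5
home t29.59 tcp [0.2547 0.5982 0.2926] F [ 0.1 -0.2 -0.8] M [0.03 0.01 0.02] w0.006
```

View pics/side4.png

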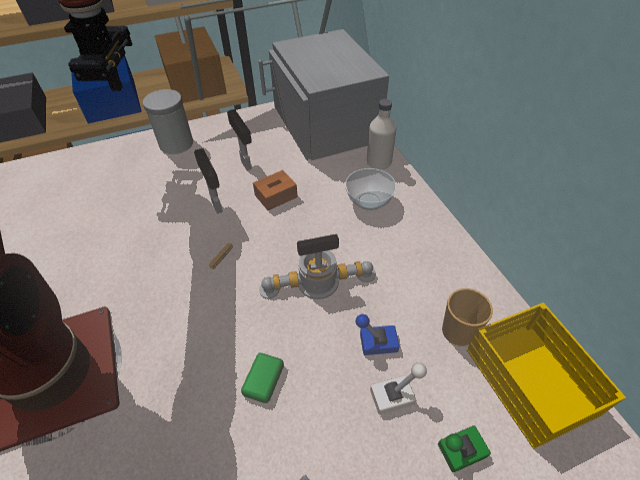

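View pics/top4.png

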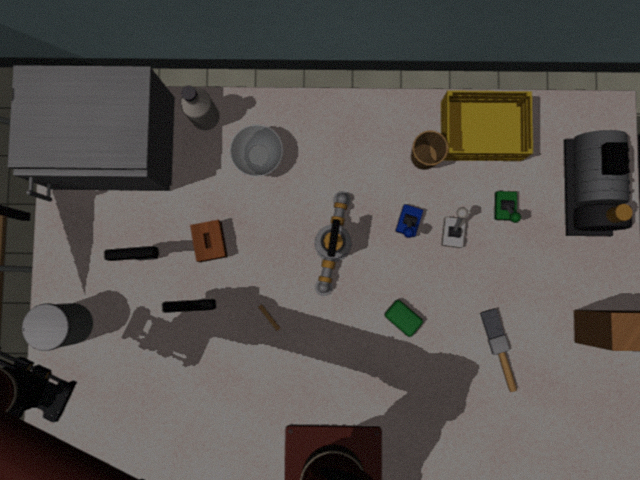

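```bash
python3 - <<'E'
from h import *
print(tri((418.5,370.5),(462,212)))
s=cv2.imread('pics/side4.png');t=cv2.imread('pics/top4.png')
def cen(i,th,r):
    a,b,c,d=r;m=(i.max(2)[b:d,a:c]<th).astype(np.uint8);m=cv2.morphologyEx(m,cv2.MORPH_OPEN,np.ones((3,3),np.uint8));y,x=np.where(m);return x.mean()+a,y.mean()+b
print(tri(cen(s,75,(294,232,342,252)),cen(t,32,(322,215,346,265))))
E
```

```text
(array([ 0.62248123, -0.29302286,  0.09055465]), [np.float64(0.0006427841630682902), np.float64(0.0006427841630685545)])
(array([0.5573856 , 0.00436865, 0.12995274]), [np.float64(0.0002115594658118643), np.float64(0.00021155946581177806)])
```

```bash
python3 -c "
from plant import *
hand_in();print(get_t())"
```

```text
the job is handed in; nothing more can be done
the job is handed in; nothing more can be done
```

I opened the valve with the small key, then threw the white pump switch fully over, and handed the job in at about 30 s. The hand-in gave no verdict.

- **Key into the valve:** I lifted the small key from its stand and lowered it at the slot angle I had measured. The blade dropped straight in, so no searching turn was needed. It touched bottom at exactly the fully-down height.
- **Valve open:** I turned counter-clockwise until the stop showed as a torque jump to 0.66 N m. I then eased back within the blade's play and let go.
- **Switch:** I pushed the lever until it met resistance of about 7 N, then moved the arm back to its start.

**Last checks:**
- The crossbar is 130 mm above the shelf (129 expected for a fully seated key). It was about 0.04 to 0.06 rad off the pipe direction, which is within the blade's play.
- The switch ball sits about 39 mm to the far side (38 expected for fully on).
- The bowl, peg jar, soap and clothes peg look unmoved in the before and after pictures. I compared those by eye and did not measure them.

**One disagreement:** the stop came at 0.16–0.19 rad by my pipe angle, where about 0.12–0.14 was expected. I put this down to small errors in my measured angles.

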